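Unlock and open the push-and-turn cap of the cleaner jug

TASK

Open the cleaner jug that stands in the dock on the riser of the packing bench: slide the transport lock by its knob all the way to its end stop so that the bar is off the cap, then press the safety cap down, keep it pressed while you twist it counterclockwise until it is free, and lift it straight up. Finish while still holding the cap in the gripper, upright and still, its underside about 7 cm above the jug's mouth; do not put it down or let go. Leave everything else where it is.

Things in the scene. Friction and masses are not known exactly. Their poses are not given: they have to be found in the camera images.
- dock: Grey dock fixed on a plywood riser (top 124 mm above the bench, x 0.36-0.71, y +-0.37 m), holding the white cleaner jug (85 mm wide, fixed). Origin: riser level under the jug's axis, z up; heights below count from here. Base plate 12 mm high, x -105..+60, y -70..+145 mm. Jug collar 48 mm wide ends 92 mm up; neck (26 mm) inside the cap. Loop handle on the jug: to x +71 mm, 82 mm up.
- lock (a joint): Transport lock, slides along the dock's +y, m. Starts at 0 to 0.015, bar over the cap (cap can't be lifted); end stop at 0.10, bar clear of the cap. Drags about 2 N, stays where left. Steel post 14x18 mm on a rail at dock x -75 mm; from it a level bar 18 mm wide, 143 to 155 mm above the dock's origin, reaches back to 13 mm past the jug's axis.
- lock_knob (a point): Centre of the lock's round black grip knob on top of its post: upright, 22 mm in diameter, from 18 mm below to 17 mm above this point, which is 185 mm above the dock's origin, at dock x -75 mm, y = joint value. Moves with the lock.
- cap: Safety cap: grey, ribbed, round, 54 mm wide (55 over ribs), 36 mm high, 40 to 85 g, loose. Origin: centre of its open underside, z up; a raised bar on top marks +x. Locked: underside 102 mm above the dock's origin, x within 6 degrees of dock x, about 2.5 mm sideways play. How it opens is told under mouth.
- mouth (a point): Centre of the jug's neck top, 116 mm above the dock's origin. The cap's spring pushes up 6 N locked, +0.8 N per mm. Press the cap down 5 mm or more (7 to 8 is safe, bottoms at 10), turn counterclockwise seen from above: free after 63 degrees (57 to 69 all good), stop just beyond 70. Then lift straight up, clear after 35 mm. A spring pad 20 mm wide stands 20 mm above the mouth.
- flask: Bystander: tall drinking flask on the bench left of the riser, 72 mm across, 250 mm high; origin under its centre. Leave it where it is.
- labels: Bystander: small roll of labels standing on end beside the dock, 73 mm across, 52 mm high; origin under its centre. Leave it where it is.
- tags: Bystander: banded pile of hang tags beside the dock, 91x56x19 mm; origin under its centre. Leave it where it is.
- terminal: Bystander: handheld terminal lying face up on the riser, 149x72x23 mm; origin under its centre. Leave it where it is.
- marker: Bystander: marker pen lying behind the jug, 138 mm long, 17 mm thick; origin under its centre. Leave it where it is.

How it is judged:
By the outcome, as a careful person would: the job done as asked, in the order asked, and still so for the second after the job is handed in, while the arm keeps its last pose, push and grip.
It also fails if it takes over 48 s, if anything falls off the work surface, if the arm or the gripper's body presses on something with over 40 N, if the wrist force passes 120 N, or if a joint passes its speed limit or range.

ROBOT

A 7-joint arm with a two-finger parallel gripper is mounted at the origin on a cart in front of the work surface, level with it; the furniture and walls round the work are solid. World frame = base frame: x ahead of the robot, y to its left, z up, the work surface at z = 0. Lengths are in m, angles in rad, forces in N, time in s.
With the tool pointing down it reaches from about 0.4 to 0.875 m from the base axis. Payload 19.3 kg.
Tool frame: the origin (TCP) lies at the very end of the fingers, on their centre line; the grasp point (between the pads) lies 19 mm behind it; z points along the fingers, y is the line along which they close (so a half turn about z gives the same grasp; the last joint's range is limited). The gripper opens to 85 mm and grips with 20 to 120 N. Pads are 22 mm wide; open, the fingers measure 114 mm over their backs; the gripper's body (76 mm by 85 mm) begins 54 mm behind the grasp point. The pads swing forward as they close: fully open they stand 13 mm farther back than shut.
Start: joints at [-1.234, 0.521, -0.036, 1.599, 0.021, 1.021, -0.113], TCP at [0.247, 0.574, 0.231] pointing down, gripper open.
Joint ranges: [-2.91, 2.91], [-0.3, 2.13], [-1.5, 1.42], [0.17, 2.43], [-1.26, 4.41], [0.16, 1.93], [-2.52, 2.52]. Speed limits (rad/s): [1.89, 1.89, 2.39, 2.39, 3.01, 3.01, 3.01].

INTERFACE

Orientations are given as [roll, pitch, yaw] about the fixed x, y, z axes, in that order (R = Rz(yaw) Ry(pitch) Rx(roll)).
In Python, from workcell import bot gives the robot as it stands.
- The arm moves only by the shell command python3 -m crank 'ROWS' [FORCE]. ROWS is a JSON object of lists of equal length, an entry for each row: "travel": the shift along the world's x, y, z in cm, a list of three; "turn": the turn, a rotation vector about the world's x, y, z in degrees, a list of three; "gripper": the closure, from 0 (fully open) to 1 (shut). A call has exactly 5 rows; each row is the pose to reach, as a shift and turn from the pose commanded when the call began; what a row does not reach only later rows make up. A row lasts 1/10 s, in which the tool goes at most 50 mm and 8.59 degrees, less where a joint would pass 70% of its speed; a pose out of reach is approached as far as the arm can. A call with a gripper value outside its range is refused whole. The fingers move at their own pace and stop on an object; FORCE is the grip in N (left out, the last holds). Time passes only in rows, so rows that repeat a pose let the fingers close, or fill a call up. It gives the time, the measured TCP pose, the force, the opening and the grip force at its end, in the units of the state.
- bot.observe(): the state, without advancing time (a new reading comes with each control period).
- bot.grab_frame(name): name is "scene" or "top"; returns a dict with "pixels" (400x640x3 uint8, red, green, blue), "fx", "fy", "cx", "cy" (pixels), "dist" ([k1, k2, p1, p2, k3] as OpenCV has them; the pictures are not rectified), "extrinsics" (4x4, takes a point from world to camera coordinates). Camera axes: x right, y down, z forward; pixel columns grow to the right and rows downward; lengths in m; the calibration is good to about 2 mm. A picture is of the moment at which its call begins. There is no depth.
- bot.job_done(): hands the job in; it is judged then, once.
The state is a dict: "clock": time; "qpos": joint angles; "qd": joint speeds; "joint_efforts": joint torques, N m; "position": TCP position; "tool_rot": TCP orientation; "force": force on the tool from outside, world axes, zero at the start; "moment": the same for the moment, N m; "grip_width": finger opening in m; "finger_force": force on a finger pad.
Only numpy, scipy, OpenCV 4.12 (cv2) and the standard library are available. Lean on these libraries where they do the work, as an engineer would, in place of code of your own. Each camera call takes 0.05 s, during which the arm holds its last target. There are 200 camera calls.

## Working session

There is one attempt and no reset: what is moved stays moved. The work goes in short steps, Python scripts to look and compute and a shell command to move; the robot and the scene stay as the last step left them, time stands still between calls to the robot, and variables do not carry over. Pictures are saved under pics/ and viewed, at most 10 in all, crops included, and the job is handed in when it is done.

```bash
mkdir -p pics; ls
python3 - <<'E'
from workcell import bot
import cv2
s=bot.observe(); print({k:s[k] for k in('clock','position','tool_rot','force','grip_width')})
for n in('scene','top'):
    f=bot.grab_frame(n); cv2.imwrite(f'pics/{n}0.png',f['pixels'][:,:,::-1]); print(n,f['fx'],f['cx'],f['cy'],f['dist'],f['extrinsics'])
E
```

```text
pics
{'clock': 0.0, 'position': array([0.24722327, 0.57365927, 0.23071201]), 'tool_rot': array([-3.14044121e+00,  7.62964136e-05,  2.73472954e+00]), 'force': array([-0.61045358,  0.40821323,  0.68040033]), 'grip_width': 0.08529363027988121}
scene 419.2945565656996 321.95985060158944 193.23661576692768 [-0.11122283  0.          0.          0.          0.        ] [[-7.88688833e-01 -6.14792587e-01  4.81318287e-06  4.32869028e-01]
 [-4.61772446e-01  5.92381238e-01 -6.60189879e-01  3.46671966e-01]
 [ 4.05876993e-01 -5.20686608e-01 -7.51098744e-01  1.41565231e+00]
 [ 0.00000000e+00  0.00000000e+00  0.00000000e+00  1.00000000e+00]]
top 497.79219765595076 315.04806470824167 194.26191036308467 [0.01102459 0.         0.         0.         0.        ] [[-1.83197569e-02 -9.99827366e-01 -3.10226360e-03  5.17950933e-02]
 [-9.96248581e-01  1.85164734e-02 -8.45334576e-02  5.54209563e-01]
 [ 8.45763073e-02  1.54199332e-03 -9.96415812e-01  1.54721481e+00]
 [ 0.00000000e+00  0.00000000e+00  0.00000000e+00  1.00000000e+00]]
```

View pics/scene0.png

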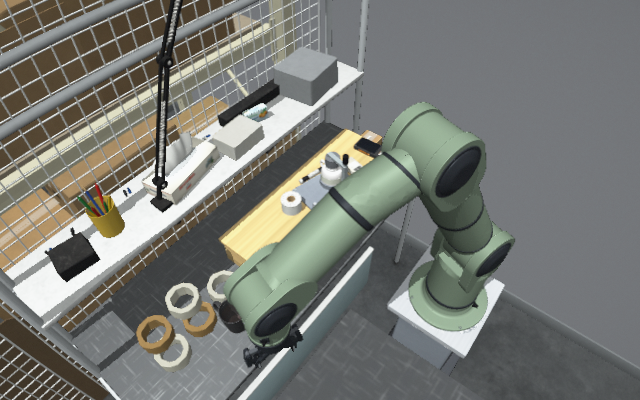

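View pics/top0.png

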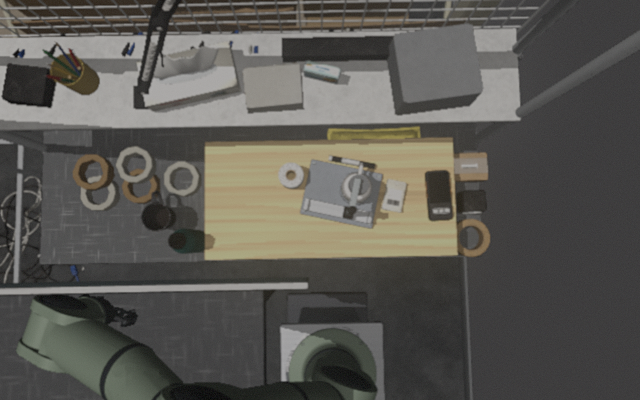

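The scene picture shows the arm reaching left, with the riser behind it, the white jug at about (332,170), and a low panel in front of the bench's left half. The top picture shows the dock at about (342,192), the cap at (355,187), the knob at (350,212), the labels at (291,176), the tags at (395,195), the terminal at (438,195), the marker at (352,161) and the flask at (185,240). I'll zoom in on the dock.

Run:
```python
import cv2,numpy as np
a=cv2.imread('pics/top0.png')[145:235,285:405]; b=cv2.imread('pics/scene0.png')[125:225,270:400]
cv2.imwrite('pics/z0.png',cv2.resize(a,None,fx=6.5,fy=6.5,interpolation=cv2.INTER_CUBIC))
cv2.imwrite('pics/z1.png',cv2.resize(b,None,fx=6,fy=6,interpolation=cv2.INTER_CUBIC))
```

```text
(no output)
```

View pics/z0.png

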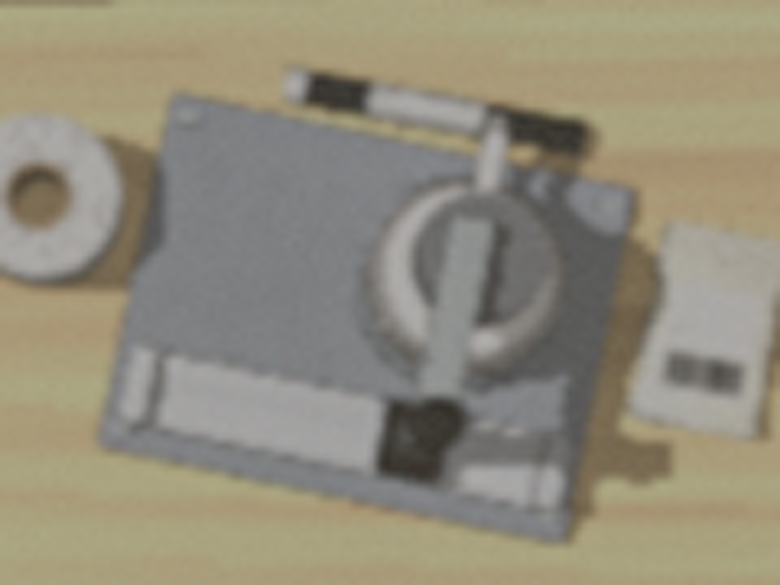

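View pics/z1.png

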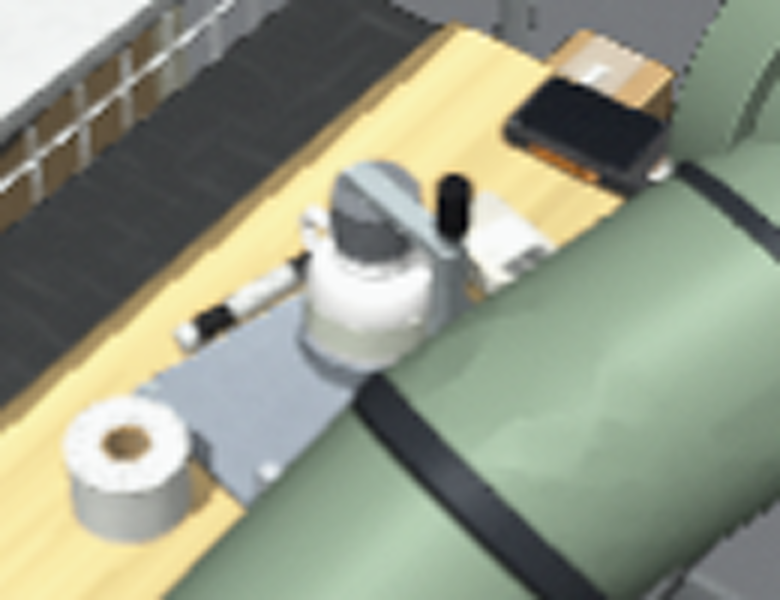

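Crop of the top view, in full-image pixels from crop/6.5+(285,145). The plate corners are at crop (175,95), (632,187), (100,445) and (567,540). The knob top is at (437,420), the bar tip at (474,218) and the cap top centre at (488,270). In the scene crop (/6+(270,125)) the knob top is at (454,182). I'll fit the dock pose from these.

```bash
cat > h.py <<'E'
import numpy as np,cv2
from scipy.optimize import least_squares
def proj(f,P):
    E=f['extrinsics']; K=np.array([[f['fx'],0,f['cx']],[0,f['fy'],f['cy']],[0,0,1]])
    return cv2.projectPoints(np.array(P,float),cv2.Rodrigues(E[:3,:3])[0],E[:3,3],K,np.array(f['dist']))[0][:,0]
E
python3 - <<'E'
from h import *
from workcell import bot
t=bot.grab_frame('top'); s=bot.grab_frame('scene')
z=lambda p,k,o:(np.array(p)+.5)/k-.5+o
T=z([(175,95),(632,187),(100,445),(567,540),(474,218),(437,420),(488,270)],6.5,(285,145))
S=z([(454,182),(376,172)],6,(270,125))
def model(p):
    x,y,a,q,cx,cy=p
    D=np.array([(.06,.145,.012),(.06,-.07,.012),(-.105,.145,.012),(-.105,-.07,.012),(.013,q,.155),(-.075,q,.202),(cx,cy,.138)])
    c,n=np.cos(a),np.sin(a)
    W=np.c_[x+c*D[:,0]-n*D[:,1],y+n*D[:,0]+c*D[:,1],.124+D[:,2]]
    return W
def res(p):
    W=model(p); return np.r_[(proj(t,W)-T).ravel(),(proj(s,W[5:6])-S[:1]).ravel(),p[4:]/.0025]
r=least_squares(res,[.5,-.03,0,0,0,0],x_scale=[.1,.1,.1,.1,.01,.01],loss='soft_l1')
print(r.x.round(4),np.degrees(r.x[2])); print(res(r.x).round(2)); print(model(r.x).round(4))
# panel height hints: project column of points along gripper
E
```

```text
[ 0.5604 -0.0774 -0.2226  0.009  -0.0023 -0.0011] -12.755111428518301
[-0.3  -0.53  1.05 -0.01 -0.27  0.45  0.18  0.81 -0.19 -0.34  0.21  0.14
 -0.29 -1.3   0.39  0.74 -0.9  -0.44]
[[ 0.651   0.0508  0.136 ]
 [ 0.6035 -0.1589  0.136 ]
 [ 0.49    0.0872  0.136 ]
 [ 0.4426 -0.1225  0.136 ]
 [ 0.5751 -0.0715  0.279 ]
 [ 0.4893 -0.052   0.326 ]
 [ 0.558  -0.0779  0.262 ]]
```

The fit is consistent: residuals stay under about 1.3 px. The dock is at (0.560, -0.077) with yaw -12.8°, and the knob is at (0.489, -0.052, 0.309) with the lock at 9 mm. First I'll lift clear, then swing round along an arc.

```bash
python3 -m crank '{"travel":[[0,0,4],[0,0,8],[0,0,12],[0,0,16],[0,0,20]],"turn":[[0,0,-8],[0,0,-16],[0,0,-24],[0,0,-32],[0,0,-40]],"gripper":[0,0,0,0,0]}' 40
python3 -m crank '{"travel":[[3,-3,0],[6,-6,0],[9,-10,0],[12,-14,0],[15,-18,0]],"turn":[[0,0,-8],[0,0,-16],[0,0,-24],[0,0,-32],[0,0,-39.5]],"gripper":[0,0,0,0,0]}'
python3 -c "
from workcell import bot;s=bot.observe();print(s['qpos'].round(2),s['position'],s['tool_rot'])"
```

```text
clock: 0.7
position: [0.2472, 0.5736, 0.433]
tool_rot: [-3.141, -0.0, 2.031]
force: [-0.4, -0.4, -0.2]
grip_width: 0.0857
finger_force: 0.0
clock: 1.2
position: [0.3981, 0.3921, 0.4313]
tool_rot: [-3.141, -0.0, 1.342]
force: [0.8, 1.2, -0.0]
grip_width: 0.0854
finger_force: 0.0
[-1.14  0.28  0.35  1.49 -0.1   1.39 -1.02] [0.39812651 0.39213884 0.43130091] [-3.14143257e+00 -1.06795254e-04  1.34162653e+00]
```

```bash
python3 -m crank '{"travel":[[1.5,-4.5,0],[3,-9,0],[4.5,-13.5,0],[6,-18,0],[7.5,-22.5,0]],"turn":[[0,0,0],[0,0,0],[0,0,0],[0,0,0],[0,0,0.3]],"gripper":[0,0,0,0,0]}'
python3 -m crank '{"travel":[[0.5,-4.5,0],[1,-9,0],[1.3,-13.5,0],[1.5,-18,0],[1.6,-21.9,0]],"turn":[[0,0,0],[0,0,0],[0,0,0],[0,0,0],[0,0,0]],"gripper":[0,0,0,0,0]}'
python3 -m crank '{"travel":[[0,0,-2],[0,0,-4],[0,0,-6],[0,0,-7.5],[0,0,-7.5]],"turn":[[0,0,0],[0,0,0],[0,0,0],[0,0,0],[0,0,0]],"gripper":[0,0,0,0,0]}'
python3 - <<'E'
from h import *
from workcell import bot
s=bot.observe();print(s['qpos'].round(2),s['position'],s['tool_rot'])
t=bot.grab_frame('top')['pixels'][125:245,265:425,::-1]; c=bot.grab_frame('scene')['pixels'][85:215,250:420,::-1]
R=lambda a:cv2.resize(a,(390,390*a.shape[0]//a.shape[1]*1),interpolation=cv2.INTER_CUBIC)
a,b=R(t),R(c); h=max(len(a),len(b))
cv2.imwrite('pics/k1.png',np.hstack([np.pad(i,((0,h-len(i)),(0,0),(0,0))) for i in (a,b)]))
E
```

```text
clock: 1.7
position: [0.4724, 0.1671, 0.4314]
tool_rot: [3.142, -0.0, 1.353]
force: [1.3, 1.7, -0.7]
grip_width: 0.0853
finger_force: 0.0
clock: 2.2
position: [0.4879, -0.0524, 0.4314]
tool_rot: [3.141, -0.0, 1.352]
force: [1.7, 0.8, -0.1]
grip_width: 0.0856
finger_force: 0.0
clock: 2.7
position: [0.4875, -0.0499, 0.3549]
tool_rot: [-3.139, 0.001, 1.352]
force: [0.2, 0.4, 0.9]
grip_width: 0.0855
finger_force: 0.0
[-0.53  0.21  0.62  1.79 -0.13  1.18 -0.09] [ 0.48751233 -0.04994736  0.35490043] [-3.13905490e+00  9.24698510e-04  1.35241284e+00]
```

View pics/k1.png

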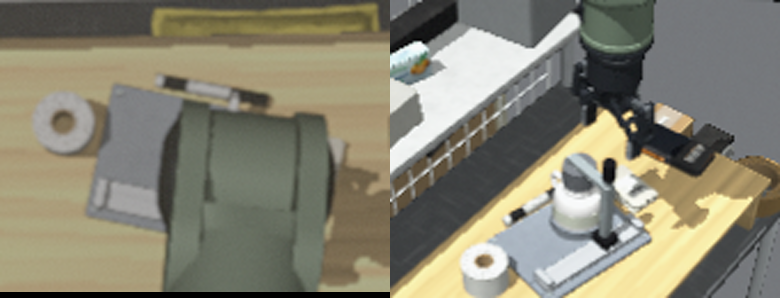

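The scene crop (right half) now shows the knob fully, with its top at (609,161), which is about (345.5,155) in the full image. The fingers appear above and behind it. I'll check this by projection.

Run:
```python
from h import *
from workcell import bot
s=bot.observe();c=bot.grab_frame('scene');print(s['position'],s['tool_rot'])
a=np.radians(-12.8);d=np.array([np.cos(a),np.sin(a),0])
p=s['position'];P=np.array([p,p+.0425*d+[0,0,.013],p-.0425*d+[0,0,.013],[.4893,-.052,.326],[.4893,-.052,.291]])
q=proj(c,P);print(q.round(1))
im=cv2.resize(c['pixels'][100:200,290:400,::-1],None,fx=6,fy=6,interpolation=cv2.INTER_CUBIC)
for u,v in (q-[290,100]+.5)*6: cv2.circle(im,(int(u),int(v)),4,(0,0,255),1)
cv2.imwrite('pics/k2.png',im)
```

```text
[ 0.48839161 -0.05009176  0.35676997] [3.14154146e+00 8.39883939e-05 1.35234650e+00]
[[345.9 149.3]
 [337.6 139.6]
 [354.9 153.3]
 [345.6 155.7]
 [345.2 163.1]]
```

View pics/k2.png

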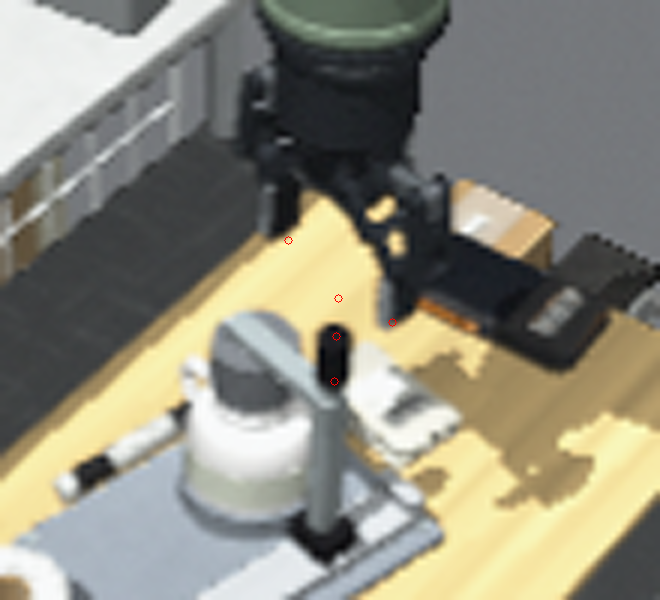

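The projected knob points land on the knob in the image. I'll descend around it and close.

```bash
python3 -m crank '{"travel":[[0,0,-2],[0,0,-4],[0,-0.2,-5.5],[0,-0.2,-6.4],[0,-0.2,-6.4]],"turn":[[0,0,0],[0,0,0],[0,0,0],[0,0,0],[0,0,0]],"gripper":[0,0,0,0,0]}'
python3 -m crank '{"travel":[[0,0,0],[0,0,0],[0,0,0],[0,0,0],[0,0,0]],"turn":[[0,0,0],[0,0,0],[0,0,0],[0,0,0],[0,0,0]],"gripper":[0.6,0.8,1,1,1]}' 50
python3 -m crank '{"travel":[[0,0,0],[0,0,0],[0,0,0],[0,0,0],[0,0,0]],"turn":[[0,0,0],[0,0,0],[0,0,0],[0,0,0],[0,0,0]],"gripper":[1,1,1,1,1]}'
```

```text
clock: 3.35
position: [0.4882, -0.052, 0.2921]
tool_rot: [-3.141, 0.0, 1.352]
force: [0.4, 0.4, 0.2]
grip_width: 0.0853
finger_force: 0.0
clock: 3.85
position: [0.4882, -0.052, 0.2927]
tool_rot: [-3.141, -0.0, 1.352]
force: [-4.1, 0.6, 7.3]
grip_width: 0.0209
finger_force: 48.5
clock: 4.35
position: [0.4882, -0.0519, 0.2927]
tool_rot: [-3.141, -0.0, 1.353]
force: [-3.6, 0.9, 7.8]
grip_width: 0.0205
finger_force: 48.5
```

```bash
python3 -m crank '{"travel":[[0.22,0.98,0],[0.55,2.44,0],[0.88,3.9,0],[1.21,5.36,0],[1.55,6.83,0]],"turn":[[0,0,0],[0,0,0],[0,0,0],[0,0,0],[0,0,0]],"gripper":[1,1,1,1,1]}'
python3 -m crank '{"travel":[[0.11,0.49,0],[0.22,0.98,0],[0.33,1.46,0],[0.4,1.76,0],[0.4,1.76,0]],"turn":[[0,0,0],[0,0,0],[0,0,0],[0,0,0],[0,0,0]],"gripper":[1,1,1,1,1]}'
```

```text
clock: 4.85
position: [0.5039, 0.0165, 0.2927]
tool_rot: [3.141, 0.0, 1.352]
force: [-2.3, -2.2, 5.4]
grip_width: 0.0211
finger_force: 48.8
clock: 5.35
position: [0.5081, 0.0343, 0.2927]
tool_rot: [3.141, -0.0, 1.353]
force: [-0.6, 3.0, 6.6]
grip_width: 0.0207
finger_force: 48.9
```

```bash
python3 -m crank '{"travel":[[0.04,0.2,0],[0.07,0.3,0],[0.07,0.3,0],[0.07,0.3,0],[0.07,0.3,0]],"turn":[[0,0,0],[0,0,0],[0,0,0],[0,0,0],[0,0,0]],"gripper":[1,1,1,1,1]}'
python3 -m crank '{"travel":[[0.03,0.1,0],[0.04,0.2,0],[0.04,0.2,0],[0.04,0.2,0],[0.04,0.2,0]],"turn":[[0,0,0],[0,0,0],[0,0,0],[0,0,0],[0,0,0]],"gripper":[1,1,1,1,1]}'
```

```text
clock: 5.85
position: [0.5086, 0.0369, 0.2927]
tool_rot: [3.141, -0.0, 1.352]
force: [-1.5, 0.6, 5.7]
grip_width: 0.0205
finger_force: 48.9
clock: 6.35
position: [0.5091, 0.0387, 0.2927]
tool_rot: [3.141, -0.0, 1.352]
force: [-1.8, -0.0, 5.2]
grip_width: 0.0209
finger_force: 48.9
```

```bash
python3 -m crank '{"travel":[[0.04,0.2,0],[0.07,0.3,0],[0.07,0.3,0],[0.07,0.3,0],[0.07,0.3,0]],"turn":[[0,0,0],[0,0,0],[0,0,0],[0,0,0],[0,0,0]],"gripper":[1,1,1,1,1]}'
python3 -m crank '{"travel":[[0.04,0.2,0],[0.07,0.3,0],[0.07,0.3,0],[0.07,0.3,0],[0.07,0.3,0]],"turn":[[0,0,0],[0,0,0],[0,0,0],[0,0,0],[0,0,0]],"gripper":[1,1,1,1,1]}'
```

```text
clock: 6.85
position: [0.5091, 0.039, 0.2927]
tool_rot: [-3.141, 0.003, 1.35]
force: [-6.9, -17.2, 8.9]
grip_width: 0.0205
finger_force: 49.4
clock: 7.35
position: [0.5092, 0.0392, 0.2926]
tool_rot: [-3.141, 0.006, 1.348]
force: [-12.3, -33.5, 13.5]
grip_width: 0.0209
finger_force: 49.8
```

The end stop is reached: the knob has stopped moving and the force is at 33 N. I'll back off the push, release, and go up and over the cap.

```bash
python3 -m crank '{"travel":[[-0.06,-0.25,0],[-0.12,-0.52,0],[-0.12,-0.52,0],[-0.12,-0.52,0],[-0.12,-0.52,0]],"turn":[[0,0,0],[0,0,0],[0,0,0],[0,0,0],[0,0,0]],"gripper":[1,1,1,1,1]}'
python3 -m crank '{"travel":[[0,0,0],[0,0,0],[0,0,0],[0,0,0],[0,0,0]],"turn":[[0,0,0],[0,0,0],[0,0,0],[0,0,0],[0,0,0]],"gripper":[0.5,0,0,0,0]}'
python3 -m crank '{"travel":[[0,0,0],[0,0,1],[0,0,3],[0,0,5.5],[0,0,7]],"turn":[[0,0,0],[0,0,0],[0,0,0],[0,0,0],[0,0,0]],"gripper":[0,0,0,0,0]}'
```

```text
clock: 7.85
position: [0.5091, 0.0388, 0.2927]
tool_rot: [3.141, 0.001, 1.352]
force: [-3.8, -6.0, 6.4]
grip_width: 0.0207
finger_force: 48.8
clock: 8.35
position: [0.5091, 0.0397, 0.2923]
tool_rot: [-3.142, -0.0, 1.353]
force: [-0.5, 1.6, -0.2]
grip_width: 0.0855
finger_force: 0.0
clock: 8.85
position: [0.5095, 0.0395, 0.3646]
tool_rot: [3.14, -0.001, 1.352]
force: [0.3, -0.2, -0.4]
grip_width: 0.0854
finger_force: 0.0
```

```bash
python3 -m crank '{"travel":[[1,-2.3,0],[2.5,-5.8,0],[4,-9.4,0],[5,-11.7,0],[5,-11.7,0]],"turn":[[0,0,0],[0,0,0],[0,0,0],[0,0,0],[0,0,0]],"gripper":[0,0,0,0,0]}'
python3 - <<'E'
from h import *
from workcell import bot
s=bot.observe();c=bot.grab_frame('scene');print(s['position'],s['qpos'].round(2))
a=np.radians(-12.8);th=np.linspace(0,6.28,40)
D=lambda x,y,z:[.56+np.cos(a)*x-np.sin(a)*y,-.077+np.sin(a)*x+np.cos(a)*y,.124+z]
P=[[.559+.027*np.cos(t),-.077+.027*np.sin(t),z] for t in th for z in(.226,.262)]+[D(-.075,.1,.202),D(.013,.1,.155),D(0.06,.145,.012),D(-.105,.145,.012),D(.06,-.07,.012),D(-.105,-.07,.012)]
q=proj(c,P)
im=cv2.resize(c['pixels'][110:210,285:395,::-1],None,fx=6,fy=6,interpolation=cv2.INTER_CUBIC)
for u,v in (q-[285,110]+.5)*6: cv2.circle(im,(int(u),int(v)),2,(0,0,255),1)
cv2.imwrite('pics/c1.png',im)
E
```

```text
clock: 9.35
position: [0.5596, -0.0809, 0.3629]
tool_rot: [3.141, 0.002, 1.348]
force: [-0.2, -0.5, 0.6]
grip_width: 0.085
finger_force: 0.0
[ 0.5595648  -0.0808792   0.36290518] [-0.42  0.36  0.63  1.6  -0.22  1.25  0.03]
```

View pics/c1.png

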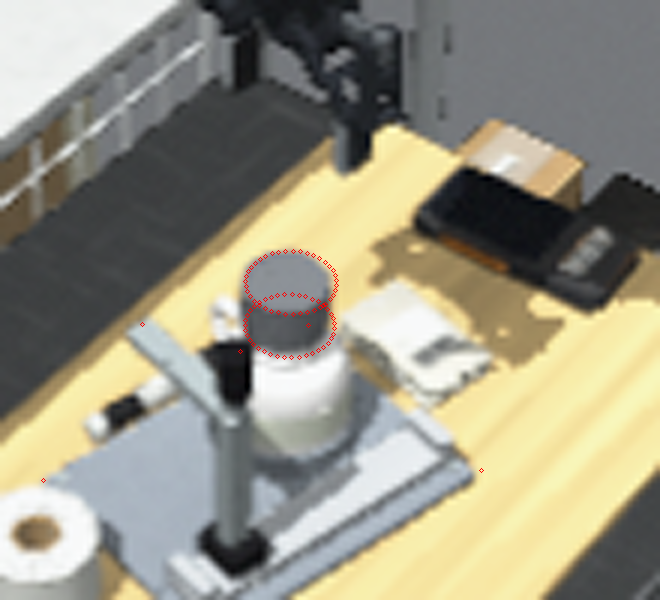

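The cap sits bare and the bar is well clear. The model circles are a hair right of the cap, by about 4 zoomed px. That agrees with the stop contact in putting the cap at about (0.560, -0.0755). Next I'll descend.

```bash
python3 -m crank '{"travel":[[0.1,0.15,-2],[0.1,0.15,-4],[0.1,0.15,-6],[0.1,0.15,-8],[0.1,0.15,-8]],"turn":[[0,0,0],[0,0,0],[0,0,0],[0,0,0],[0,0,0]],"gripper":[0,0,0,0,0]}'
python3 -m crank '{"travel":[[0,0,-1],[0,0,-2],[0,0,-3],[0,0,-4],[0,0,-4.4]],"turn":[[0,0,0],[0,0,0],[0,0,0],[0,0,0],[0,0,0]],"gripper":[0,0,0,0,0]}'
```

```text
clock: 9.9
position: [0.5591, -0.0744, 0.2808]
tool_rot: [-3.138, 0.0, 1.354]
force: [0.1, 0.4, 1.0]
grip_width: 0.0855
finger_force: 0.0
clock: 10.4
position: [0.5598, -0.0757, 0.2372]
tool_rot: [-3.14, 0.0, 1.353]
force: [-0.8, -0.4, 0.5]
grip_width: 0.0851
finger_force: 0.0
```

```bash
python3 -m crank '{"travel":[[0,0,-0.5],[0,0,-1],[0,0,-1],[0,0,-1],[0,0,-1]],"turn":[[0,0,0],[0,0,0],[0,0,0],[0,0,0],[0,0,0]],"gripper":[0,0,0,0,0]}'
python3 -m crank '{"travel":[[0,0,0],[0,0,0],[0,0,0],[0,0,0],[0,0,0]],"turn":[[0,0,0],[0,0,0],[0,0,0],[0,0,0],[0,0,0]],"gripper":[0.2,0.4,0.7,1,1]}' 80
python3 -m crank '{"travel":[[0,0,0],[0,0,0],[0,0,0],[0,0,0],[0,0,0]],"turn":[[0,0,0],[0,0,0],[0,0,0],[0,0,0],[0,0,0]],"gripper":[1,1,1,1,1]}'
```

```text
clock: 10.9
position: [0.5603, -0.0759, 0.2286]
tool_rot: [3.141, -0.0, 1.352]
force: [-0.6, 0.3, 0.4]
grip_width: 0.0853
finger_force: 0.0
clock: 11.4
position: [0.5602, -0.0758, 0.2286]
tool_rot: [3.141, -0.0, 1.352]
force: [-1.6, 1.2, 6.5]
grip_width: 0.0517
finger_force: 82.1
clock: 11.9
position: [0.5602, -0.0758, 0.2286]
tool_rot: [3.141, -0.0, 1.352]
force: [-1.6, 0.2, 5.6]
grip_width: 0.0517
finger_force: 82.1
```

Gripped with a small side force, so it is centred. Pressing down now.

```bash
python3 -m crank '{"travel":[[0,0,-0.2],[0,0,-0.4],[0,0,-0.6],[0,0,-0.75],[0,0,-0.75]],"turn":[[0,0,0],[0,0,0],[0,0,0],[0,0,0],[0,0,0]],"gripper":[1,1,1,1,1]}'
```

```text
clock: 12.4
position: [0.5602, -0.0758, 0.2212]
tool_rot: [3.141, -0.0, 1.352]
force: [-4.4, 1.3, 10.9]
grip_width: 0.0518
finger_force: 82.6
```

Pressed 7.4 mm with the expected spring force. Twisting 63° counterclockwise.

```bash
python3 -m crank '{"travel":[[0,0,0],[0,0,0],[0,0,0],[0,0,0],[0,0,0]],"turn":[[0,0,4],[0,0,9],[0,0,14],[0,0,19],[0,0,24]],"gripper":[1,1,1,1,1]}'
python3 -m crank '{"travel":[[0,0,0],[0,0,0],[0,0,0],[0,0,0],[0,0,0]],"turn":[[0,0,5],[0,0,10],[0,0,15],[0,0,20],[0,0,20]],"gripper":[1,1,1,1,1]}'
python3 -c "
from workcell import bot;s=bot.observe();print(s['qpos'].round(2),s['moment'])"
```

```text
clock: 12.9
position: [0.5608, -0.0758, 0.2216]
tool_rot: [3.14, 0.0, 1.775]
force: [-0.0, 1.2, 10.9]
grip_width: 0.0518
finger_force: 82.6
clock: 13.4
position: [0.5609, -0.0759, 0.2217]
tool_rot: [3.14, 0.001, 2.124]
force: [0.4, 0.9, 10.3]
grip_width: 0.0519
finger_force: 82.7
[-0.23  0.46  0.36  1.79 -0.2   0.93  0.77] [0.15982678 0.01540788 0.06198462]
```

```bash
python3 -m crank '{"travel":[[0,0,0],[0,0,0],[0,0,0],[0,0,0],[0,0,0]],"turn":[[0,0,5],[0,0,10],[0,0,15],[0,0,19],[0,0,19]],"gripper":[1,1,1,1,1]}'
python3 - <<'E'
from h import *
from workcell import bot
s=bot.observe();print(s['moment'].round(2))
c=bot.grab_frame('scene')
cv2.imwrite('pics/t1.png',cv2.resize(c['pixels'][110:210,285:395,::-1],None,fx=6,fy=6,interpolation=cv2.INTER_CUBIC))
E
```

```text
clock: 13.9
position: [0.5609, -0.0759, 0.2217]
tool_rot: [3.14, 0.001, 2.455]
force: [0.2, 1.3, 10.1]
grip_width: 0.052
finger_force: 82.6
[0.21 0.01 0.03]
```

View pics/t1.png

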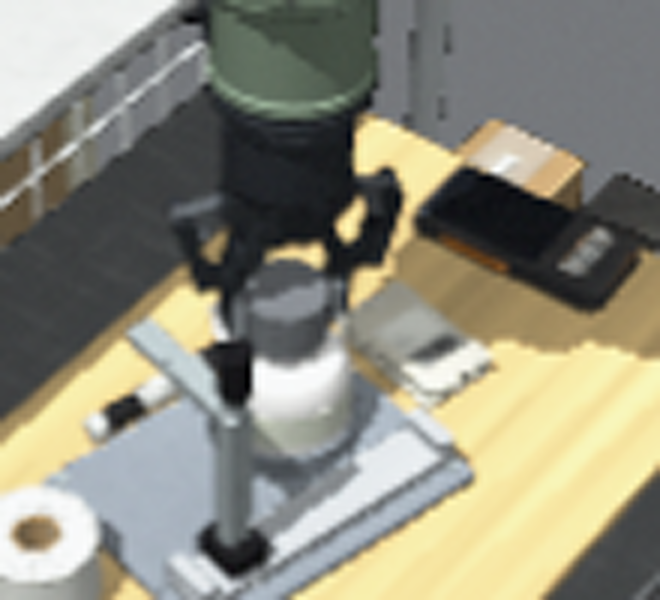

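The fingers and the cap's raised bar are aligned, both running about (240,305) to (335,290), so the cap turned with the gripper through 63°. Lifting in stages.

```bash
python3 -m crank '{"travel":[[0,0,0.3],[0,0,0.7],[0,0,1.1],[0,0,1.5],[0,0,1.5]],"turn":[[0,0,0],[0,0,0],[0,0,0],[0,0,0],[0,0,0]],"gripper":[1,1,1,1,1]}'
```

```text
clock: 14.45
position: [0.5601, -0.0759, 0.2361]
tool_rot: [3.141, 0.0, 2.452]
force: [1.1, -0.0, -1.2]
grip_width: 0.0518
finger_force: 83.2
```

Free: the force is only the cap's weight. Lifting the remaining 7.7 cm.

```bash
python3 -m crank '{"travel":[[0,0,0.7],[0,0,1.5],[0,0,2.4],[0,0,3.3],[0,0,4.2]],"turn":[[0,0,0],[0,0,0],[0,0,0],[0,0,0],[0,0,0]],"gripper":[1,1,1,1,1]}'
python3 -m crank '{"travel":[[0,0,0.9],[0,0,1.8],[0,0,2.7],[0,0,3.3],[0,0,3.5]],"turn":[[0,0,0],[0,0,0],[0,0,0],[0,0,0],[0,0,0]],"gripper":[1,1,1,1,1]}'
python3 -m crank '{"travel":[[0,0,0],[0,0,0],[0,0,0],[0,0,0],[0,0,0]],"turn":[[0,0,0],[0,0,0],[0,0,0],[0,0,0],[0,0,0]],"gripper":[1,1,1,1,1]}'
python3 - <<'E'
from h import *
from workcell import bot
c=bot.grab_frame('scene')
cv2.imwrite('pics/e1.png',cv2.resize(c['pixels'][90:210,265:395,::-1],None,fx=5,fy=5,interpolation=cv2.INTER_CUBIC))
th=np.linspace(0,6.28,5)[:4]
print(((proj(c,[[.560,-.0757,.310],[.56,-.0757,.346],[.56,-.0757,.24]])-[265,90]+.5)*5).round(0))
E
```

```text
clock: 14.95
position: [0.5602, -0.0759, 0.2788]
tool_rot: [3.141, 0.0, 2.452]
force: [-0.1, 0.7, -0.3]
grip_width: 0.0515
finger_force: 83.3
clock: 15.45
position: [0.5603, -0.0758, 0.3135]
tool_rot: [3.141, 0.001, 2.452]
force: [-0.1, -0.5, -0.4]
grip_width: 0.0519
finger_force: 83.3
clock: 15.95
position: [0.5601, -0.0758, 0.3126]
tool_rot: [-3.141, -0.0, 2.452]
force: [0.6, -0.3, -1.3]
grip_width: 0.0518
finger_force: 83.3
[[342. 286.]
 [343. 246.]
 [340. 358.]]
```

View pics/e1.png

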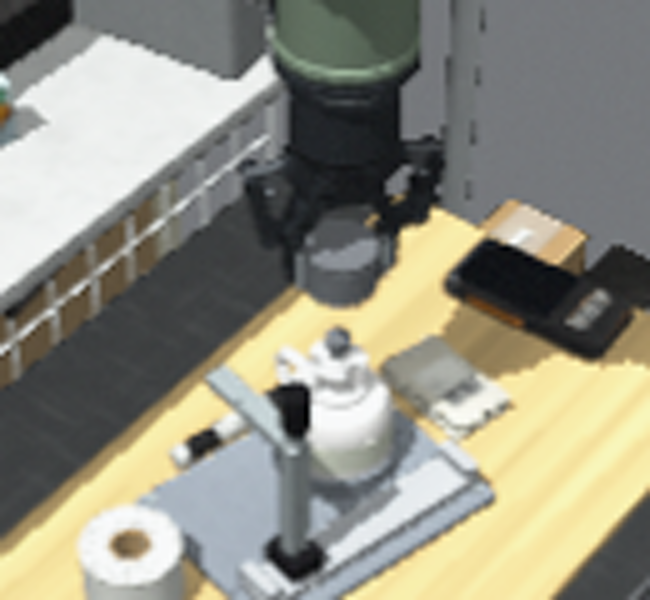

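The cap is in the gripper, upright, with its top at about (347,235) and its lower rim at (342,305), which matches the projected underside centre at (342,286). The neck and spring pad are bare at (340,345), and everything else is where it was.

```bash
python3 -c "
from workcell import bot;print(bot.job_done())"
```

```text
the job is handed in; nothing more can be done
None
```

The job is handed in at about 16 s: the lock is at its end stop, the cap was pressed, twisted 63° and lifted, and the gripper still holds it upright and still about 7 cm above the mouth. The bystanders in the final view look undisturbed; the flask was out of frame. The hand-in returned no verdict.

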